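# Seat the knurled collar on the ring stand

## Robot

A 7-joint arm with a two-finger parallel gripper is mounted at the origin on a cart in front of the work surface, level with it; the furniture and walls round the work are solid. World frame = base frame: x ahead of the robot, y to its left, z up, the work surface at z = 0. Lengths are in m, angles in rad, forces in N, time in s.
With the tool pointing down it reaches from about 0.35 to 0.9 m from the base axis. Payload 7.2 kg.
Tool frame: the origin (TCP) lies on the centre line of the jaws, within the pads' length; the fingertips stand 8 mm ahead of it and the grasp point (between the pads) lies 11 mm behind it (robot.tip_reach is the distance from the TCP to the fingertips, in m); z points along the fingers, y is the line along which they close (so a half turn about z gives the same grasp; the last joint's range is limited). The gripper opens to 85 mm and grips with 20 to 120 N. Pads are 22 mm wide; open, the fingers measure 114 mm over their backs; the gripper's body (76 mm by 85 mm) begins 54 mm behind the grasp point. The pads swing forward as they close: fully open they stand 13 mm farther back than shut.
Start: joints at [1.109, 0.411, -0.013, 1.596, 0.006, 1.134, -0.082], TCP at [0.24, -0.577, 0.239] pointing down, gripper open.
Joint ranges: [-2.95, 2.95], [-0.29, 1.99], [-1.47, 1.44], [0.14, 2.54], [-1.03, 4.17], [0.13, 1.85], [-2.86, 2.86]. Speed limits (rad/s): [2.39, 2.39, 3.01, 3.01, 3.14, 3.14, 3.14].

## Interface

Orientations are given as [roll, pitch, yaw] about the fixed x, y, z axes, in that order (R = Rz(yaw) Ry(pitch) Rx(roll)).
In Python, from rig import telemetry, vision, order, robot gives the robot as it stands.
- The arm moves only by the tool step_arm, never from a script. Its argument "motion" is a list of rows, each a list of 7 numbers: the closure, from -1 (fully open) to 1 (shut), so that 0 is half open, then the shift along the tool's x, y, z in m, then the turn, a rotation vector about the tool's x, y, z in rad. In form: [[claw, dx, dy, dz, ax, ay, az], ...]. A call has 1 to 12 rows; each row shifts and turns the commanded pose from where the row before left it, along the tool's axes as they then stand; what a row does not reach is not made up. A row lasts 1/12 s, in which the tool goes at most 41.7 mm and 7.16 degrees, less where a joint would pass 70% of its speed; a pose out of reach is approached as far as the arm can. A call is refused whole if a number of a shift passes 0.0417 or a number of a turn 0.125, either way. A call with a gripper value outside its range is refused whole. The fingers move at their own pace and stop on an object; "squeeze" is the grip in N (left out, the last holds). Time passes only in rows, so rows that do not move let the fingers close. It gives the time, the measured TCP pose, the force, the opening and the grip force at its end, in the units of the state.
- telemetry.get_state(): the state, without advancing time (a new reading comes with each control period).
- vision.get_image(name): name is "side" or "top" or "wrist"; returns (picture, depth): 420x560x3 uint8, red, green, blue; 420x560 float32, m along the optical axis (not along the pixel's ray), 0 where there is no reading.
- vision.calibration(name): a dict with "fx", "fy", "cx", "cy" (pixels), "view" (4x4, takes a point from world to camera coordinates); the wrist camera has in their place "T_tool_cam" (4x4, takes a point from camera to tool coordinates, whose origin is the TCP and whose axes are the flange's). Camera axes: x right, y up, looking along -z (the intrinsics and any distortion apply to the point x, -y, -z); pixel columns grow to the right and rows downward; lengths in m; the calibration is good to about 2 mm. A picture is of the moment at which its call begins: read the wrist's pose just before it. calibration takes no time and is no camera call.
- order.finish_job(): hands the job in; it is judged then, once.
The state is a dict: "time": time; "joint_positions": joint angles; "qvel": joint speeds; "tau": joint torques, N m; "ee_pos": TCP position; "tcp_rot": TCP orientation; "ft_force": force on the tool from outside, world axes, zero at the start; "wrist_torque": the same for the moment, N m; "finger_gap": opening from 0.0 (shut) to 1.0 (fully open); "finger_force": force on a finger pad.
Only numpy, scipy, OpenCV 4.12 (cv2) and the standard library are available. Lean on these libraries where they do the work, as an engineer would, in place of code of your own. Each camera call takes 0.05 s, during which the arm holds its last target. There are 200 camera calls.

## Task

Put the loose knurled brass collar over the upright spigot of the grey ring stand, turn it under a light push until the hidden keyways in its underside drop over the cross pin, then push it fully home against the spring plate until it sits on the stand. Finish while still holding the collar pushed fully home: do not let go. Do not knock the amber jar, the copper wire spool or the loupe out of place.

Things in the scene. Friction and masses are not known exactly. Their poses are not given: they have to be found in the camera images.
- collar_center (a point): centre, half-way up, of the loose knurled brass collar: a ring 48 mm across, 36 mm high, 0.12 to 0.2 kg, with a 22.4 mm bore right through; it stands on the bench at first, z up along the bore. In its underside, unseen from above, two opposite keyways 10 mm wide, 22 mm deep, run out from the bore to 17.5 mm from the axis, along this point's +x and -x. The fit repeats every half turn.
- stand_seat (a point): centre of the flat top face (seat) of the fixed round grey ring stand, on its vertical axis, 40 mm above the bench; housing 72 mm across, 92 mm at the foot. When the collar is home its underside sits on the seat: its centre is 18 mm above this point. A steel spigot 20 mm in diameter stands up here.
- spigot_top (a point): the spigot's top, on its axis, 34 mm above the seat; its last 8 mm taper to 10 mm across, so the collar centres itself.
- pin_level (a point): point on the spigot's axis at the upper side of the cross pin, 16 mm above the seat. The level pin, 5 mm thick, sticks out on two opposite sides to 15.5 mm from the axis. Its direction differs every time and this point's axes do not tell it: find it by turning the collar, whose underside rests on the pin (collar centre 34 mm above the seat) until the keyways meet it.
- plate (a joint): travel of the round spring plate (40 mm across) at the spigot's foot: 0 = up, 8 mm above the seat, where a keyed collar comes to rest (centre 26 mm above the seat); 0.008 = pressed level with the seat, collar home. It pushes up with 4 N at 0, 8 N at 0.008, more than the collar weighs, and has no catch: a collar not held down comes up again.
- flux_jar_mid (a point): centre of the amber jar with a black cap, 56 mm across, 78 mm high, a loose bystander, to be left where it is
- copper_spool_mid (a point): centre of the spool of copper wire, 48 mm across, 30 mm high, a loose bystander, to be left where it is
- loupe_mid (a point): centre of the black loupe, 33 mm across, 31 mm high, a loose bystander, to be left where it is
- saw_end (a point): lowest end of the fixed bow saw that hangs over the right half of the bench, about 240 mm above it; the saw rises from here, so keep arm and gripper to the robot's side of it when coming across from the right
There are look-alikes about, which are no part of the job. Of the things that look like the part that bears stand_seat, take the one that is farthest to the robot's left at the start.

How it is judged:
At the end, for the whole second after the job is handed in: The collar is over the spigot (axis within 4 mm, upright within 0.1 rad), keyed over the cross pin and pressed down to within 2.5 mm of the stand's seat, the spring plate pressed at least 5.5 mm, at rest, with the gripper's fingers still bearing on it with more than 2 N (z of collar_center in the frame of stand_seat below 0.0205 m and horizontal distance between collar_center and stand_seat below 0.004 m and angle between collar_center's own z axis and vertical below 0.1 rad and value of joint plate above 0.0055 m and contact force between the fingers and collar above 2 N and linear speed of collar below 0.02 m/s); the arm keeps its last pose, push and grip.
It fails at once if the amber jar is knocked out of place (over 25 mm) (distance of flux_jar_mid from where it was at the start of the episode above 0.025 m).
It fails at once if the copper spool is knocked out of place (over 25 mm) (distance of copper_spool_mid from where it was at the start of the episode above 0.025 m).
It fails at once if the loupe is knocked out of place (over 25 mm) (distance of loupe_mid from where it was at the start of the episode above 0.025 m).
It also fails if it takes over 67 s, if anything falls off the work surface, if the arm or the gripper's body presses on something with over 40 N, if the wrist force passes 120 N, or if a joint passes its speed limit or range.

## Working session

There is one attempt and no reset: what is moved stays moved. The work goes in short steps, Python scripts to look and compute and a tool call to move; the robot and the scene stay as the last step left them, time stands still between calls to the robot, and variables do not carry over. Pictures are saved under pics/ and viewed, at most 10 in all, crops included, and the job is handed in when it is done.

Besides the shell and the picture viewer there is one more tool, called by a JSON object that holds its "method" and its "body". step_arm: Moves the arm, as the interface text tells. Its arguments: {"type":"object","properties":{"motion":{"type":"array","items":{"type":"array","items":{"type":"number"}}},"squeeze":{"type":"number"}},"required":["motion"]}

```bash
mkdir -p pics; cat > h.py <<'E'
import numpy as np, cv2
from rig import telemetry, vision, order, robot
def world(name,d,T=None):
    c=vision.calibration(name)
    v,u=np.mgrid[0:420,0:560]
    p=np.stack([(u-c['cx'])/c['fx']*d,-(v-c['cy'])/c['fy']*d,-d,np.ones_like(d)],-1)
    M=np.linalg.inv(c['view']) if 'view' in c else T@c['T_tool_cam']
    return (p@M.T)[...,:3]
def tool(s):
    from scipy.spatial.transform import Rotation as R
    T=np.eye(4);T[:3,:3]=R.from_euler('xyz',s['tcp_rot']).as_matrix();T[:3,3]=s['ee_pos'];return T
E
python3 - <<'E'
from h import *
s=telemetry.get_state();print({k:np.round(v,3) for k,v in s.items()})
for n in ['top','side']:
    im,d=vision.get_image(n);cv2.imwrite(f'pics/{n}0.png',im[...,::-1]);np.save(f'{n}0.npy',d)
    print({k:np.round(v,2) for k,v in vision.calibration(n).items()})
E
```

```text
{'time': np.float64(0.0), 'joint_positions': array([ 1.109,  0.412, -0.013,  1.597,  0.006,  1.134, -0.082]), 'qvel': array([ 0.001, -0.   , -0.001, -0.002,  0.002,  0.   , -0.   ]), 'tau': array([-0.0000e+00, -6.0063e+01,  6.8200e-01, -2.9940e+01,  1.4000e-02,
        1.1000e-02,  0.0000e+00]), 'ee_pos': array([ 0.24 , -0.577,  0.238]), 'tcp_rot': array([-3.14 ,  0.   ,  0.394]), 'ft_force': array([-0.838,  0.599,  1.13 ]), 'wrist_torque': array([0.059, 0.06 , 0.015]), 'finger_force': np.float64(0.0), 'finger_gap': np.float64(0.999)}
{'fx': np.float64(477.07), 'fy': np.float64(477.07), 'cx': np.float64(283.95), 'cy': np.float64(217.56), 'view': array([[-0.02, -1.  , -0.  ,  0.1 ],
       [ 0.98, -0.02,  0.2 , -0.54],
       [-0.2 , -0.  ,  0.98, -1.23],
       [ 0.  ,  0.  ,  0.  ,  1.  ]])}
{'fx': np.float64(520.94), 'fy': np.float64(520.94), 'cx': np.float64(280.97), 'cy': np.float64(204.84), 'view': array([[-0.87, -0.5 , -0.01,  0.51],
       [ 0.24, -0.43,  0.87, -0.21],
       [-0.44,  0.75,  0.49, -0.97],
       [ 0.  ,  0.  ,  0.  ,  1.  ]])}
```

View pics/top0.png

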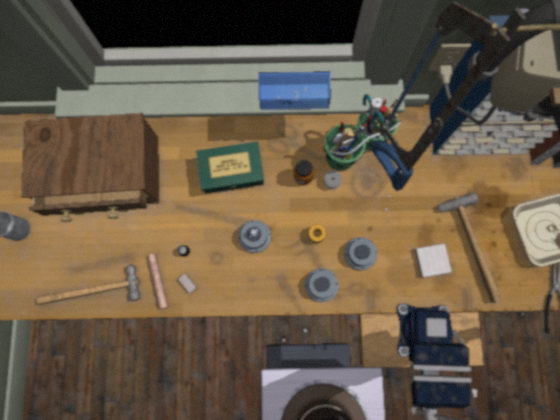

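View pics/side0.png

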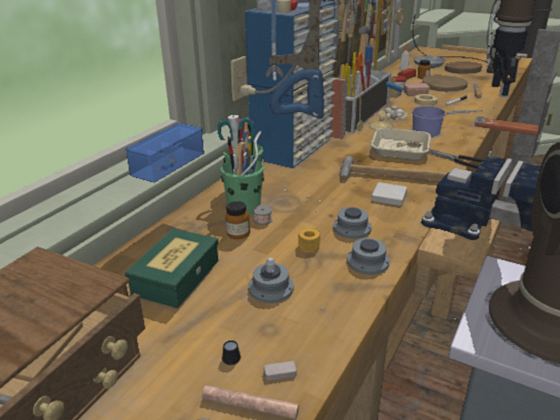

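The top view shows the collar at (317,234). The stand with the spigot is at (255,236); it is leftmost, and the look-alikes are at (362,252) and (322,285). The jar is at (303,172), the spool at (332,180), the loupe at (183,250) and the saw end near (395,175).

```bash
python3 - <<'E'
from h import *
d=np.load('top0.npy');P=world('top',d)
ds=np.load('side0.npy');S=world('side',ds)
for n,(u,v,lo,hi,r) in dict(collar=(317,234,.028,.045,16),seat=(255,236,.03,.06,22),spig=(255,232,.06,.09,15),jar=(303,172,.06,.09,16),spool=(332,180,.02,.04,14),loupe=(183,250,.02,.04,10),d1=(362,252,.03,.09,22),d2=(322,285,.03,.09,22)).items():
    q=P[v-r:v+r,u-r:u+r].reshape(-1,3);q=q[(q[:,2]>lo)&(q[:,2]<hi)]
    print(n,len(q),(q.min(0)+q.max(0))/2 if len(q) else '',np.median(q,0) if len(q) else '',np.ptp(q,0)if len(q) else '')
for n,(u,v) in dict(collar=(309,240),stand=(270,272)).items():
    r=25;q=S[v-r:v+r,u-r:u+r].reshape(-1,3)
    for lo,hi in [(.03,.042),(.06,.08)]:
        k=q[(q[:,2]>lo)&(q[:,2]<hi)]
        if len(k):print('side',n,lo,len(k),(k.min(0)+k.max(0))/2,np.ptp(k,0))
print('saw',P[150:188,370:412].reshape(-1,3)[P[150:188,370:412,2].ravel()>.15].min(0))
c=vision.calibration('wrist');print(np.round(c['T_tool_cam'],3),c['fx'])
E
```

```text
collar 190 [0.50707186 0.00444999 0.03596805] [0.50662371 0.0053825  0.0342778 ] [0.05013176 0.04709691 0.01590286]
seat 496 [0.50623841 0.1776164  0.04512788] [0.50219028 0.17681398 0.03942164] [0.0719853  0.07073937 0.02940555]
spig 46 [0.5055544  0.17735963 0.06772561] [0.50520287 0.17801623 0.06866245] [0.01907068 0.01887153 0.01409032]
jar 232 [0.68088513 0.03824739 0.07153369] [0.67957952 0.03844624 0.07532851] [0.04474913 0.04408083 0.02244961]
spool 238 [ 0.66919478 -0.05165316  0.02954955] [ 0.66418257 -0.04653007  0.02843533] [0.06090955 0.06097034 0.01839753]
loupe 78 [0.46842431 0.37342311 0.02655597] [0.46835355 0.37328176 0.02618315] [0.02498284 0.02788033 0.01248638]
d1 562 [ 0.45208703 -0.11449982  0.04343246] [ 0.45113847 -0.11462618  0.03957922] [0.07038603 0.07092418 0.02582896]
d2 572 [ 0.36775788 -0.00416874  0.04137893] [ 0.36702995 -0.00375437  0.04002722] [0.06905646 0.07168965 0.02188646]
side collar 0.03 196 [0.51083052 0.00608946 0.03412245] [0.04904696 0.04711566 0.00796109]
side stand 0.03 498 [0.50896309 0.17751843 0.03600448] [0.07348583 0.07592785 0.01187108]
side stand 0.06 78 [0.50794624 0.18013354 0.0676925 ] [0.0176032  0.01763211 0.01403539]
saw [ 0.28434496 -0.18147451  0.24513082]
[[-0.     0.946  0.325  0.083]
 [ 1.     0.001 -0.001 -0.001]
 [-0.001  0.325 -0.946 -0.135]
 [ 0.     0.     0.     1.   ]] 307.7378727697674
```

{"method": "step_arm", "body": {"motion": [[-1,0.026,-0.0277,0,0,0,0],[-1,0.026,-0.0277,0,0,0,0],[-1,0.026,-0.0277,0,0,0,0],[-1,0.026,-0.0277,0,0,0,0],[-1,0.026,-0.0277,0,0,0,0],[-1,0.026,-0.0277,0,0,0,0],[-1,0.026,-0.0277,0,0,0,0],[-1,0.026,-0.0277,0,0,0,0],[-1,0.026,-0.0277,0,0,0,0],[-1,0.026,-0.0277,0,0,0,0],[-1,0.026,-0.0277,0,0,0,0],[-1,0.026,-0.0277,0,0,0,0]]}}

```text
time: 1.1
ee_pos: [0.4004, -0.1487, 0.2393]
tcp_rot: [3.141, 0.0, 0.394]
ft_force: [0.8, 0.2, 1.3]
finger_gap: 1.003
finger_force: 0.0
```

```bash
python3 - <<'E'
from h import *
s=telemetry.get_state();print({k:np.round(s[k],3) for k in ['time','joint_positions','ee_pos','tcp_rot','ft_force']})
E
```

```text
{'time': np.float64(1.1), 'joint_positions': array([ 0.554,  0.09 , -0.33 ,  2.028,  0.034,  1.029, -0.97 ]), 'ee_pos': array([ 0.4  , -0.149,  0.239]), 'tcp_rot': array([3.141, 0.   , 0.394]), 'ft_force': array([0.839, 0.186, 1.253])}
```

{"method": "step_arm", "body": {"motion": [[-1,0.0265,-0.0168,0.0133,0,0,0],[-1,0.0265,-0.0168,0.0133,0,0,0],[-1,0.0265,-0.0168,0.0133,0,0,0],[-1,0.0265,-0.0168,0.0133,0,0,0],[-1,0.0265,-0.0168,0.0133,0,0,0],[-1,0.0265,-0.0168,0.0133,0,0,0],[-1,0,0,0,0,0,0],[-1,0,0,0,0,0,0]]}}

```text
time: 1.77
ee_pos: [0.5082, 0.0054, 0.1582]
tcp_rot: [-3.14, 0.002, 0.397]
ft_force: [-0.1, -0.6, 0.2]
finger_gap: 1.0
finger_force: 0.0
```

```bash
python3 - <<'E'
from h import *
s=telemetry.get_state();print({k:np.round(s[k],4) for k in ['time','joint_positions','ee_pos','tcp_rot','ft_force']})
im,d=vision.get_image('wrist');cv2.imwrite('pics/w1.png',im[...,::-1])
P=world('wrist',d,tool(s))
for n,c,r,lo,hi in [('collar',(.508,.005),.035,.03,.04),('seat',(.506,.178),.045,.035,.045)]:
    m=(np.hypot(P[...,0]-c[0],P[...,1]-c[1])<r)&(P[...,2]>lo)&(P[...,2]<hi)&(d>0)
    q=P[m]
    if len(q)>10:
        print(n,len(q),(q.min(0)+q.max(0))/2,np.ptp(q,0),cv2.minEnclosingCircle(q[:,:2].astype(np.float32)))
E
```

```text
{'time': np.float64(1.7667), 'joint_positions': array([ 0.2436,  0.3415, -0.4262,  1.9427,  0.1765,  0.896 , -1.4454]), 'ee_pos': array([0.5082, 0.0054, 0.1582]), 'tcp_rot': array([-3.1397e+00,  2.0000e-03,  3.9740e-01]), 'ft_force': array([-0.0503, -0.5819,  0.1754])}
collar 1804 [0.50876143 0.0026315  0.03450373] [0.04781305 0.04816822 0.00882317] ((0.5086091756820679, 0.0026075670029968023), 0.024668235331773758)
seat 4380 [0.50655328 0.17458939 0.04000519] [0.07185133 0.07151388 0.009944  ] ((0.5062648057937622, 0.17442980408668518), 0.03656826913356781)
```

View pics/w1.png

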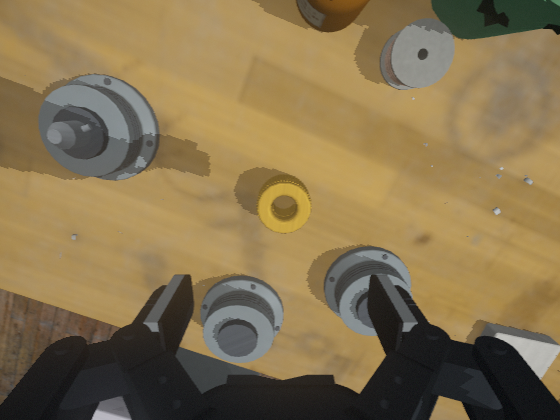

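The wrist view shows the collar at (285,205), clear between the jaws, and the stand with its spigot at (85,130). I'll shift about 3 mm and descend.

{"method": "step_arm", "body": {"motion": [[-1,-0.0007,0.0027,0.035,0,0,0],[-1,0,0,0.035,0,0,0],[-1,0,0,0.035,0,0,0],[-1,0,0,0.025,0,0,0],[-1,0,0,0.015,0,0,0],[-1,0,0,0,0,0,0],[1,0,0,0,0,0,0],[1,0,0,0,0,0,0],[1,0,0,0,0,0,0],[1,0,0,0,0,0,0],[1,0,0,0,0,0,0],[1,0,0,0,0,0,0]], "squeeze": 60}}

```text
time: 2.82
ee_pos: [0.51, 0.0005, 0.0166]
tcp_rot: [3.14, -0.002, 0.393]
ft_force: [-2.3, -0.4, 9.8]
finger_gap: 0.552
finger_force: 60.9
```

{"method": "step_arm", "body": {"motion": [[1,0,0,0,0,0,0],[1,0,0,0,0,0,0],[1,0,0,0,0,0,0]]}}

```text
time: 3.07
ee_pos: [0.51, 0.0005, 0.0166]
tcp_rot: [3.14, -0.002, 0.394]
ft_force: [-2.0, -1.0, 10.0]
finger_gap: 0.546
finger_force: 60.9
```

```bash
python3 - <<'E'
from h import *
print(robot.tip_reach,[a for a in dir(robot) if a[0]!='_'])
s=telemetry.get_state()
im,d=vision.get_image('wrist');cv2.imwrite('pics/w2.png',im[...,::-1])
E
```

```text
0.008 ['Unreachable', 'tip_reach']
```

View pics/w2.png

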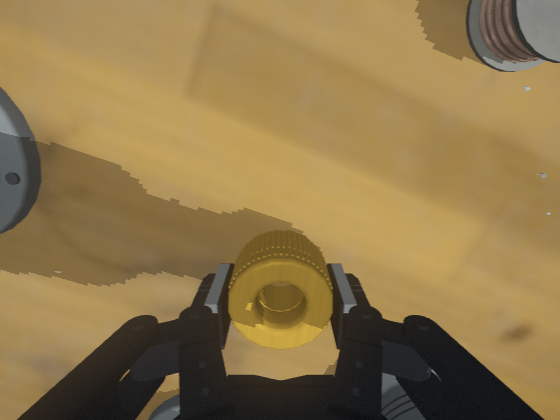

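The collar is held centred between the pads at (280,290). The 10 N upward force suggests the fingertips are on the bench, so I'll regrip a little higher.

{"method": "step_arm", "body": {"motion": [[-0.6,0,0,0,0,0,0],[-0.6,0,0,0,0,0,0],[-0.6,0,0,-0.004,0,0,0],[-0.6,0,0,-0.003,0,0,0],[-0.6,0,0,0,0,0,0],[1,0,0,0,0,0,0],[1,0,0,0,0,0,0],[1,0,0,0,0,0,0],[1,0,0,0,0,0,0],[1,0,0,0,0,0,0]]}}

```text
time: 3.95
ee_pos: [0.509, 0.0008, 0.022]
tcp_rot: [3.141, -0.0, 0.394]
ft_force: [-2.4, -0.0, 8.8]
finger_gap: 0.542
finger_force: 60.9
```

{"method": "step_arm", "body": {"motion": [[1,0,0,-0.02,0,0,0],[1,0,0,-0.03,0,0,0],[1,0,0,-0.03,0,0,0],[1,0,0,-0.02,0,0,0],[1,0.0128,-0.0319,0,0,0,0],[1,0.0128,-0.0319,0,0,0,0],[1,0.0128,-0.0319,0,0,0,0],[1,0.0128,-0.0319,0,0,0,0],[1,0.0128,-0.0319,0,0,0,0],[1,0,0,0,0,0,0],[1,0,0,0,0,0,0],[1,0,0,0,0,0,0]]}}

```text
time: 4.95
ee_pos: [0.5064, 0.1721, 0.1209]
tcp_rot: [3.141, 0.001, 0.394]
ft_force: [-0.8, -0.8, -1.2]
finger_gap: 0.544
finger_force: 62.7
```

```bash
python3 - <<'E'
from h import *
s=telemetry.get_state();print({k:np.round(s[k],4) for k in ['time','joint_positions','ee_pos','tcp_rot','ft_force']})
im,d=vision.get_image('wrist');cv2.imwrite('pics/w3.png',im[...,::-1])
P=world('wrist',d,tool(s));e=s['ee_pos']
hsv=cv2.cvtColor(im,cv2.COLOR_RGB2HSV)
r=np.hypot(P[...,0]-e[0],P[...,1]-e[1])
m=(r<.035)&(P[...,2]>.09)&(hsv[...,1]>120)&(hsv[...,0]<35)&(d>0)
q=P[m];zt=np.percentile(q[:,2],95);print(zt,len(q))
q=P[m&(np.abs(P[...,2]-zt)<.005)]
print('collar',(q.min(0)+q.max(0))/2,np.ptp(q,0),cv2.minEnclosingCircle(q[:,:2].astype(np.float32)))
m=(np.hypot(P[...,0]-.506,P[...,1]-.174)<.05)&(abs(P[...,2]-.04)<.004);q=P[m];print('seat',len(q),q.min(0),q.max(0))
m=(np.hypot(P[...,0]-.506,P[...,1]-.174)<.05)&(abs(P[...,2]-.005)<.02);q=P[m];print('foot',len(q))
E
```

```text
{'time': np.float64(4.95), 'joint_positions': array([-0.0678,  0.4373, -0.4469,  1.9136,  0.2475,  0.8459, -1.8202]), 'ee_pos': array([0.5064, 0.1721, 0.1209]), 'tcp_rot': array([3.1411e+00, 1.4000e-03, 3.9430e-01]), 'ft_force': array([-0.8081, -0.7961, -1.2214])}
0.13620563572160735 9671
collar [0.50657317 0.17244374 0.13611139] [0.04737211 0.05219387 0.00979372] ((0.5053131580352783, 0.17244374752044678), 0.02620883285999298)
seat 3299 [0.47672654 0.13945608 0.03601612] [0.5424478  0.21084614 0.04392496]
foot 3247
```

View pics/w3.png

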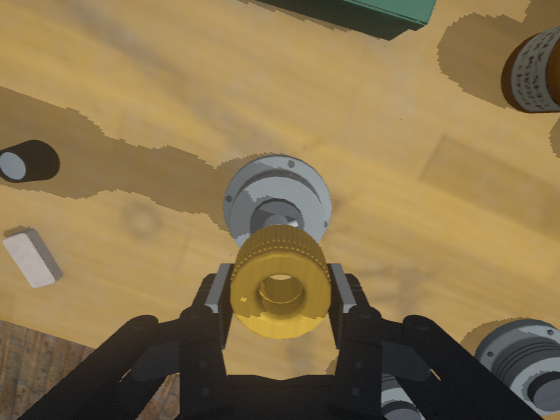

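The wrist view shows the collar held above the spigot, with the stand behind it at (277,200) and the jaws clear. I'll correct about 2.5 mm in y and descend to just above the pin.

{"method": "step_arm", "body": {"motion": [[1,0.001,-0.0023,0.01,0,0,0],[1,0,0,0.01,0,0,0],[1,0,0,0.01,0,0,0],[1,0,0,0.008,0,0,0],[1,0,0,0.004,0,0,0],[1,0,0,0.002,0,0,0],[1,0,0,0.001,0,0,0],[1,0,0,0,0,0,0],[1,0,0,0,0,0,0]]}}

```text
time: 5.75
ee_pos: [0.5065, 0.1746, 0.0774]
tcp_rot: [3.14, 0.001, 0.393]
ft_force: [-5.9, -2.9, 16.1]
finger_gap: 0.543
finger_force: 64.5
```

{"method": "step_arm", "body": {"motion": [[1,0,0,-0.0005,0,0,-0.08],[1,0,0,0,0,0,-0.08],[1,0,0,0,0,0,-0.08],[1,0,0,0,0,0,-0.08],[1,0,0,0,0,0,0]]}}

```text
time: 6.17
ee_pos: [0.5069, 0.175, 0.0767]
tcp_rot: [-3.141, 0.0, 0.717]
ft_force: [0.0, -0.1, -1.4]
finger_gap: 0.544
finger_force: 62.7
```

The force is gone, so the keyways have probably met the pin. I'll push down.

{"method": "step_arm", "body": {"motion": [[1,0,0,0.002,0,0,0],[1,0,0,0.002,0,0,0],[1,0,0,0.001,0,0,0],[1,0,0,0,0,0,0]]}}

```text
time: 6.5
ee_pos: [0.5067, 0.175, 0.0715]
tcp_rot: [-3.142, 0.001, 0.713]
ft_force: [0.0, -0.1, -2.0]
finger_gap: 0.543
finger_force: 62.6
```

{"method": "step_arm", "body": {"motion": [[1,0,0,0.002,0,0,0],[1,0,0,0.002,0,0,0],[1,0,0,0.002,0,0,0],[1,0,0,0.002,0,0,0],[1,0,0,0.002,0,0,0],[1,0,0,0.001,0,0,0],[1,0,0,0,0,0,0],[1,0,0,0,0,0,0]], "squeeze": 80}}

```text
time: 7.17
ee_pos: [0.5068, 0.1752, 0.0622]
tcp_rot: [3.141, 0.0, 0.714]
ft_force: [-6.6, -3.5, 17.1]
finger_gap: 0.536
finger_force: 86.6
```

{"method": "step_arm", "body": {"motion": [[1,0,0,0.001,0,0,0],[1,0,0,0,0,0,0],[1,0,0,0,0,0,0]]}}

```text
time: 7.42
ee_pos: [0.5068, 0.1752, 0.0622]
tcp_rot: [3.14, 0.0, 0.714]
ft_force: [-9.1, -4.2, 28.1]
finger_gap: 0.543
finger_force: 87.8
```

```bash
python3 - <<'E'
from h import *
s=telemetry.get_state();print({k:np.round(s[k],4) for k in ['time','ee_pos','tcp_rot','ft_force','finger_force']})
im,d=vision.get_image('wrist');P=world('wrist',d,tool(s));e=s['ee_pos']
hsv=cv2.cvtColor(im,cv2.COLOR_RGB2HSV)
r=np.hypot(P[...,0]-e[0],P[...,1]-e[1])
m=(r<.03)&(P[...,2]>.05)&(hsv[...,1]>120)&(hsv[...,0]<35)&(d>0)
print('wrist top z',np.percentile(P[m][:,2],[50,90,95]),m.sum())
im,d=vision.get_image('side');cv2.imwrite('pics/s2.png',cv2.resize(im[200:340,180:380,::-1],None,fx=4,fy=4))
E
```

```text
{'time': np.float64(7.4167), 'ee_pos': array([0.5068, 0.1752, 0.0622]), 'tcp_rot': array([3.14  , 0.    , 0.7135]), 'ft_force': array([-9.1332, -4.1636, 28.1192]), 'finger_force': np.float64(87.8037)}
wrist top z [0.07575716 0.07689982 0.07719007] 8143
```

View pics/s2.png

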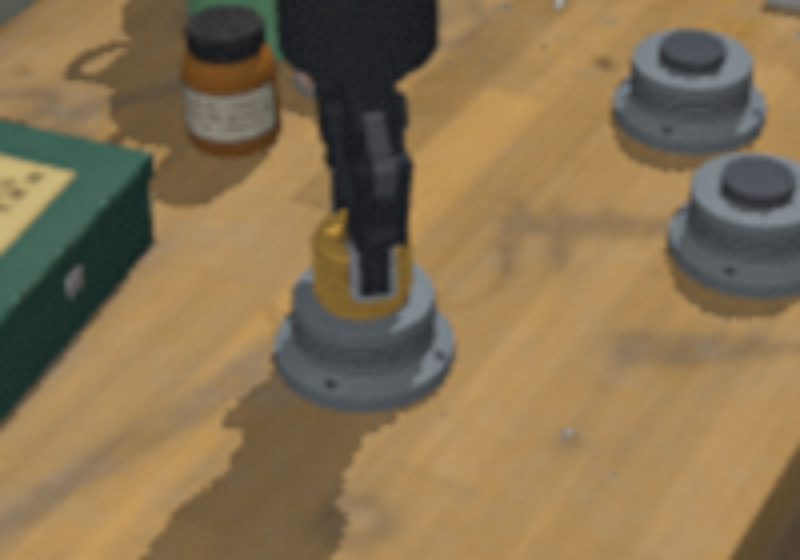

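The side crop shows the collar seated flat on the stand at (360,290) with the fingertips clear of the seat. Its top is at z ≈ 0.077 and the stop is rigid (28 N, no further travel), so it is home and I'm handing in.

```bash
python3 -c "
from rig import order
print(order.finish_job())"
```

```text
the job is handed in; nothing more can be done
None
```

I put the collar over the spigot, keyed it over the cross pin and pushed it home; I handed in while still gripping it (about 28 N upward on the tool, 88 N grip), and the hand-in call returned no verdict.

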